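# Load a sample bottle into the bottle reader

## Task

With the fingertips, slowly push the lying amber sample bottle along its channel and up the reader's ramp until it drops into the cradle at the top and lies square against the stop; never pick it up and never let it run free or roll back down the ramp. Then press the reader's green start button fully down and let go of it, leaving the bottle in the cradle. Do not disturb the flasks, the other bottles and the red bulb standing around.

Things in the scene. Friction and masses are not known exactly. Their poses are not given: they have to be found in the camera images.
- bottle: sealed amber sample bottle lying on its side, a plain cylinder 52 mm in diameter and 110 mm long (cap of the same diameter included), 0.15 to 0.31 kg, smooth (friction about 0.4), rolls freely. Origin on its axis at mid length; its y axis runs along the cylinder, and the other two turn with it as it rolls. It starts on the bench between the channel walls, at reader x between -0.175 and -0.130 m.
- reader: bottle reader with its loading ramp, fixed. Origin at bench level on the centre line; x points level along the channel, uphill; y across; z up. All x, y, z in these notes are in this frame, mm. Two blue channel walls (12 thick, inner faces y = +-59) run from x = -215 to the housing. From x = -215 to -100 the bottle lies on bare bench, z = 0; walls 18 high.
- ramp_foot (a point): foot of the aluminium ramp on the centre line (x -100, z 0). From here to x = 60 it rises at 10 degrees to z = 28.2; the blue walls stand 18 above it. A bottle let go anywhere on the ramp rolls back down.
- crest (a point): top of the steel crest roller that ends the ramp (x 62, y 0, z 28.4). Past it the black cradle floor lies 3 lower (z = 25.4, walls 52 high), so a bottle pushed over the crest drops in and stays by itself. The stop is the upright housing face at x = 103.6.
- seat (a point): the place of the bottle's centre when it lies in the cradle: x 76.5, y 0, z 51.4 (resting axis x 76 to 78)
- start_button_top (a point): the white housing behind the stop spans x = 104 to 200, y = +-71, top z = 70; this is the centre of the top face of the round green start button (28 mm in diameter) on its top, pressed straight down
- start_button (a joint): travel of the start button: 0 released, 0.006 m fully down (about 5 N); springs back when let go
- flask_a: bystander, not to be disturbed: conical glass flask with yellow contents, 66 mm wide at the base, 104 mm tall; origin at the centre of its underside
- flask_b: bystander, not to be disturbed: conical glass flask with yellow contents, 59 mm wide at the base, 94 mm tall; origin at the centre of its underside
- flask_c: bystander, not to be disturbed: conical glass flask with pale yellow contents, 66 mm wide at the base, 104 mm tall; origin at the centre of its underside
- dropper: bystander, not to be disturbed: small amber dropper bottle with black cap, 32 mm wide, 70 mm tall; origin at the centre of its underside
- bulb: bystander, not to be disturbed: red pipette bulb standing on the bench on the robot's side of the ramp, 48 mm wide, 66 mm tall; origin at the centre of its underside
- reagent: bystander, not to be disturbed: large amber reagent bottle, 84 mm wide, 170 mm tall; origin at the centre of its underside
- rinse: bystander, not to be disturbed: white plastic bottle with red cap, 60 mm wide, 150 mm tall; origin at the centre of its underside
Things that resemble listed ones, but are neither listed nor needed, are in the scene too. Leave any blue look-alike of the bottle alone.

How it is judged (in metres and radians):
On the way, in this order (a step that is already met when the one before it is completed fails the run):
1. the bottle lies in the cradle against the stop (x of bottle in the frame of reader between 0.072 and 0.084 m and z of bottle in the frame of reader between 0.045 and 0.0535 m and angle between the y axis of bottle and the y axis of reader, either way round below 0.06 rad), for 0.2 s.
2. the start button is pressed fully down with the bottle in the cradle (all of step 1 and value of joint start_button above 0.0045 m), for 0.05 s.
At the end, for the whole second after the job is handed in: the bottle lies at rest in the cradle (axis 72 to 84 mm along the reader's x and 45 to 53.5 mm high), square to the ramp within 0.06 rad, and the start button, pressed at least 4.5 mm after the bottle was seated, is released again (within 1.5 mm) (all of step 1 and linear speed of bottle below 0.01 m/s and value of joint start_button below 0.0015 m); the robot touches nothing.
It fails at once if the bottle runs free or is shot up the ramp (faster than 0.35 m/s) (linear speed of bottle above 0.35 m/s).
It fails at once if the bottle rolls back to the open end of the channel (its axis within 12 mm of the end or beyond) (x of bottle in the frame of reader below -0.203 m).
It fails at once if the bottle is lifted or carried (about 12 mm or more off bench, ramp or cradle), or turned more than 0.35 rad out of line (angle between the y axis of bottle and the y axis of reader, either way round above 0.35 rad or z of bottle in the frame of reader above 0.067 m or (z of bottle in the frame of reader above 0.053 m and x of bottle in the frame of reader below -0.02 m) or (z of bottle in the frame of reader above 0.038 m and x of bottle in the frame of reader below -0.11 m)).
It fails at once if the button is pressed before the bottle is in the cradle (value of joint start_button above 0.003 m and x of bottle in the frame of reader below 0.068 m).
It fails at once if a bystander is pushed more than 20 mm or knocked over (distance of any of flask_a, flask_b, flask_c, dropper, bulb, reagent, rinse from where it was at the start of the episode above 0.02 m or angle between any of flask_a, flask_b, flask_c, dropper, bulb, reagent, rinse's own z axis and vertical above 0.4 rad).
It also fails if it takes over 51 s, if anything falls off the work surface, if the arm or the gripper's body presses on something with over 40 N, if the wrist force passes 120 N, or if a joint passes its speed limit or range.

## Robot

A 6-joint arm with a two-finger parallel gripper is mounted at the origin on the work surface. World frame = base frame: x ahead of the robot, y to its left, z up, the work surface at z = 0. Lengths are in m, angles in degrees, forces in N, time in s.
With the tool pointing down it reaches from about 0.4 to 0.925 m from the base axis. Payload 3.4 kg.
Tool frame: the origin (TCP) lies at the very end of the fingers, on their centre line; the grasp point (between the pads) lies 19 mm behind it (hold_point_z is the distance from the TCP to the grasp point, in m); z points along the fingers, y is the line along which they close (so a half turn about z gives the same grasp; the last joint's range is limited). The gripper opens to 85 mm and grips with 20 to 120 N. Pads are 22 mm wide; open, the fingers measure 114 mm over their backs; the gripper's body (76 mm by 85 mm) begins 54 mm behind the grasp point. The pads swing forward as they close: fully open they stand 13 mm farther back than shut.
Start: joints at [67.065, 17.578, 86.31, -0, 76.112, -4.211], TCP at [0.185, 0.545, 0.231] pointing down, gripper open.
Joint ranges: [-179.03, 179.03], [-60, 130.46], [8.19, 133.38], [-81.62, 261.62], [5.75, 156.47], [-153.77, 153.77]. Speed limits (degrees/s): [147.25, 147.25, 180, 180, 180, 180].

## Interface

Orientations are given as a 3x3 rotation matrix whose columns are the frame's x, y, z axes.
In Python, from plant import sense, capture, calibration, close_job, hold_point_z gives the robot as it stands.
- The arm moves only by the shell command python3 -m creep 'ROWS' [FORCE]. ROWS is JSON, one flat list of numbers, 7 for each row, row after row: the shift along the world's x, y, z in cm, then the turn, a rotation vector about the world's x, y, z in degrees, then the closure in counts, from 0 (fully open) to 255 (shut). In form: [x, y, z, rx, ry, rz, gripper, x, y, z, rx, ry, rz, gripper, ...]. A call has 1 to 12 rows; each row shifts and turns the commanded pose from where the row before left it; what a row does not reach is not made up. A row lasts 1/10 s, in which the tool goes at most 50 mm and 8.59 degrees, less where a joint would pass 70% of its speed; a pose out of reach is approached as far as the arm can. A call with a gripper value outside its range is refused whole. The fingers move at their own pace and stop on an object; FORCE is the grip in N (left out, the last holds). Time passes only in rows, so rows that do not move let the fingers close. It gives the time, the measured TCP pose, the force, the opening and the grip force at its end, in the units of the state.
- sense(): the state, without advancing time (a new reading comes with each control period).
- capture(name): name is "scene" or "top" or "wrist"; returns the picture (384x512x3 uint8, red, green, blue); there is no depth.
- calibration(name): a dict with "intrinsics" (3x3 intrinsics, pixels), "position" and "attitude" of the camera in the world; the wrist camera has in their place "T_tool_cam" (4x4, takes a point from camera to tool coordinates, whose origin is the TCP and whose axes are the flange's). Camera axes: x right, y down, z forward; pixel columns grow to the right and rows downward; lengths in m; the calibration is good to about 2 mm. A picture is of the moment at which its call begins: read the wrist's pose just before it. calibration takes no time and is no camera call.
- close_job(): hands the job in; it is judged then, once.
The state is a dict: "time": time; "qpos": joint angles; "joint_vel": joint speeds; "effort": joint torques, N m; "tcp_pos": TCP position; "orientation": TCP orientation; "contact_force": force on the tool from outside, world axes, zero at the start; "wrist_torque": the same for the moment, N m; "finger_gap": finger opening in m; "gripper_force": force on a finger pad.
Only numpy, scipy, OpenCV 4.12 (cv2) and the standard library are available. Lean on these libraries where they do the work, as an engineer would, in place of code of your own. Each camera call takes 0.05 s, during which the arm holds its last target. There are 200 camera calls.

## Working session

There is one attempt and no reset: what is moved stays moved. The work goes in short steps, Python scripts to look and compute and a shell command to move; the robot and the scene stay as the last step left them, time stands still between calls to the robot, and variables do not carry over. Pictures are saved under pics/ and viewed, at most 10 in all, crops included, and the job is handed in when it is done.

```bash
mkdir -p pics; ls; python3 - <<'E'
from plant import *
import cv2,numpy as np
np.set_printoptions(precision=4,suppress=True)
s=sense();print(s['time'],s['tcp_pos'],s['orientation'],hold_point_z)
for n in("scene","top"):
    cv2.imwrite(f"pics/{n}0.png",capture(n)[:,:,::-1]);c=calibration(n);print(n,c)
print(calibration("wrist"))
E
```

```text
pics
0.0 [0.1844 0.5439 0.2304] [[-0.9471  0.321  -0.0008]
 [ 0.321   0.9471 -0.002 ]
 [ 0.0001 -0.0021 -1.    ]] 0.0187
scene {'intrinsics': array([[442.8753,   0.    , 252.346 ],
       [  0.    , 442.8753, 189.0295],
       [  0.    ,   0.    ,   1.    ]]), 'position': array([ 1.318 , -0.5263,  0.7531]), 'attitude': array([[ 0.5946,  0.4674, -0.6542],
       [ 0.804 , -0.3558,  0.4765],
       [-0.01  , -0.8093, -0.5873]])}
top {'intrinsics': array([[431.3009,   0.    , 264.9063],
       [  0.    , 431.3009, 184.4825],
       [  0.    ,   0.    ,   1.    ]]), 'position': array([0.2651, 0.0156, 1.5089]), 'attitude': array([[-0.0354, -0.9754,  0.2174],
       [-0.9993,  0.0331, -0.0144],
       [ 0.0068, -0.2178, -0.976 ]])}
{'intrinsics': array([[328.6213,   0.    , 255.8834],
       [  0.    , 328.6213, 192.5905],
       [  0.    ,   0.    ,   1.    ]]), 'T_tool_cam': array([[ 0.0003, -0.9528, -0.3036,  0.0778],
       [ 1.    ,  0.0002,  0.0001,  0.0002],
       [-0.    , -0.3036,  0.9528, -0.1422],
       [ 0.    ,  0.    ,  0.    ,  1.    ]])}
```

View pics/scene0.png

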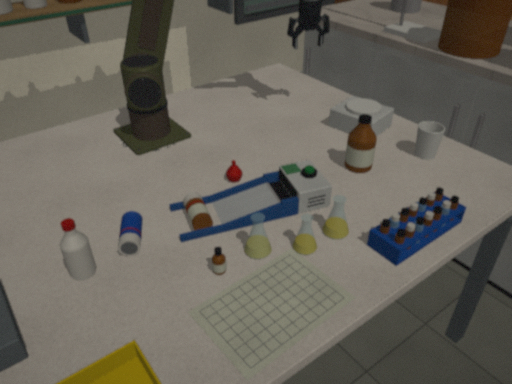

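View pics/top0.png

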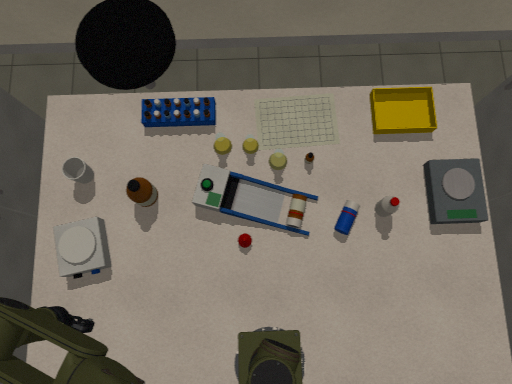

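The scene view shows the amber bottle in the channel at (198,212) and the blue look-alike at (131,233). In the top view the amber one is at (297,211), between the blue walls, and the blue one at (347,217) is outside them. The amber one fits the description. The green button is at (207,185) and the red bulb at (245,241). I'll enlarge the reader to confirm.

```bash
python3 - <<'E'
import cv2
a=cv2.imread("pics/top0.png")[155:250,188:323];cv2.imwrite("pics/c1.png",cv2.resize(a,None,fx=5.8,fy=5.8,interpolation=cv2.INTER_CUBIC))
a=cv2.imread("pics/scene0.png")[155:245,165:335];cv2.imwrite("pics/c2.png",cv2.resize(a,None,fx=4.7,fy=4.7,interpolation=cv2.INTER_CUBIC))
E
```

```text
(no output)
```

View pics/c1.png

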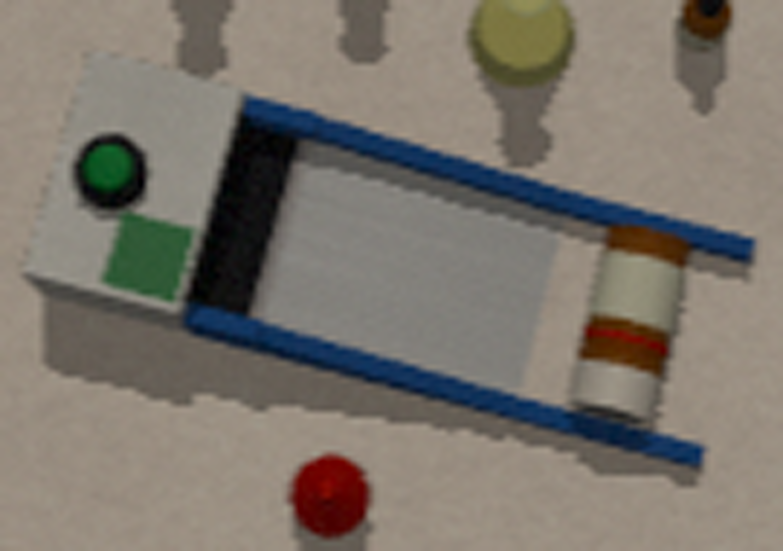

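View pics/c2.png

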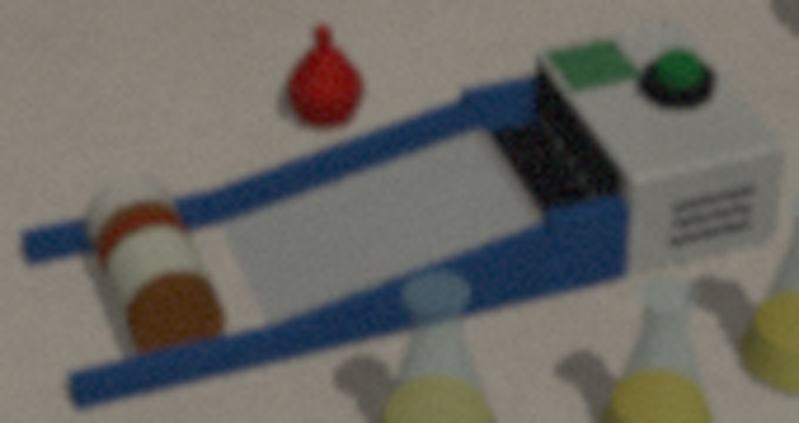

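The crops confirm the amber bottle with label, lying between the walls on the bare bench (top crop centre (632,323)). The green button on its black collar is at (110,167) and the flat green label at (148,257) is not the button. The bulb is beside the near wall. Next I fit the reader pose.

```bash
cat > h.py <<'E'
import numpy as np
from plant import *
from scipy.optimize import least_squares
np.set_printoptions(precision=4,suppress=True)
def proj(n,P):
    c=calibration(n);p=(np.atleast_2d(P)-c['position'])@c['attitude'];q=p@c['intrinsics'].T
    return q[:,:2]/q[:,2:]
def R2W(t,P):
    P=np.atleast_2d(P);c,s=np.cos(t[2]),np.sin(t[2])
    return np.c_[t[0]+c*P[:,0]-s*P[:,1],t[1]+s*P[:,0]+c*P[:,1],P[:,2]]
T=lambda u:np.array([188,155])+np.array(u)/5.8
S=lambda u:np.array([165,155])+np.array(u)/4.7
E
python3 - <<'E'
from h import *
Pt=np.array([[200,-71,70],[104,-71,70],[200,71,70],[104,71,70],[-215,-71,18],[-215,71,18],[-100,-59,0]])/1e3
ut=T([[93,55],[243,97],[27,275],[182,303],[755,240],[700,465],[557,235]])
Ps=np.array([[104,71,70],[104,-71,70],[200,-71,70],[-215,-71,18],[-215,-71,0],[-215,71,18],[-100,59,0]])/1e3
us=S([[540,55],[622,180],[780,150],[72,378],[80,408],[22,235],[225,232]])
f=lambda t:np.r_[(proj("top",R2W(t,Pt))-ut).ravel(),(proj("scene",R2W(t,Ps))-us).ravel()]
r=least_squares(f,[.6,.15,1.4],loss='soft_l1');t=r.x
print(t,np.degrees(t[2]));print(f(t).reshape(-1,2))
tri=lambda a,b:least_squares(lambda P:np.r_[(proj("top",P)-a).ravel(),(proj("scene",P)-b).ravel()],[.6,.2,.05])
def W2R(P):
    d=P[:2]-t[:2];c,s=np.cos(t[2]),np.sin(t[2]);return np.array([c*d[0]+s*d[1],-s*d[0]+c*d[1],P[2]])
b=tri(T([110,167]),S([678,65]));print("button",b.x,W2R(b.x),b.fun)
b=tri(T([632,323]),S([160,265]));print("bottle",b.x,W2R(b.x),b.fun)
b=tri(T([330,490]),S([325,85]));print("bulb",b.x,W2R(b.x),b.fun)
b=tri(T([522,35]),S([437,345]));print("flask",b.x,W2R(b.x),b.fun)
np.save("t.npy",t)
E
```

```text
[0.5449 0.0345 1.2738] 72.98531070968845
[[-0.9166 -2.1701]
 [-0.0477 -2.4082]
 [-1.6583 -1.0212]
 [-1.1381  1.4281]
 [-0.1849 -0.5323]
 [-0.2566 -0.3557]
 [ 1.239  -3.7295]
 [-2.0144 -1.7428]
 [ 1.2254 -0.4169]
 [ 0.786  -1.492 ]
 [-1.0552  0.9656]
 [-1.9852 -0.028 ]
 [-1.2486 -1.7103]
 [-1.8708 -2.2338]]
button [0.5929 0.1926 0.086 ] [0.1652 0.0003 0.086 ] [-0.6946 -0.4998 -0.6752  0.1388]
bottle [ 0.5011 -0.1091  0.0252] [-0.1502 -0.0002  0.0252] [-1.5473 -0.7096 -1.2697  0.1306]
bulb [0.4061 0.0706 0.0222] [-0.0061  0.1433  0.0222] [-0.4052 -0.22   -0.3934  0.0544]
flask [ 0.6757 -0.0478  0.055 ] [-0.0404 -0.1492  0.055 ] [-1.969  -1.1314 -1.5333  0.2316]
```

```bash
python3 -m creep '[3,-3,0,0,0,-7.35,100,3,-3,0,0,0,-7.35,100,3,-3,0,0,0,-7.35,100,3,-3,0,0,0,-7.35,100,3,-3,0,0,0,-7.35,100,3,-3,0,0,0,-7.35,100,1.5,-4,0,0,0,-7.35,100,1.5,-4,0,0,0,-7.35,100,1.5,-4,0,0,0,-7.35,100,1.5,-4,0,0,0,-7.35,100,1.5,-4,0,0,0,-7.35,100,1.5,-4,0,0,0,-7.35,100]' && python3 -m creep '[1,-3.5,0,0,0,0,100,1,-3.5,0,0,0,0,100,1,-3.5,0,0,0,0,100,1,-3.5,0,0,0,0,100,1,-3.5,0,0,0,0,100,0.5,-2.5,0,0,0,0,100,0,0,0,0,0,0,100,0,0,0,0,0,0,100]' && python3 - <<'E'
from h import *
import cv2
s=sense();np.savez("w1",p=s['tcp_pos'],R=s['orientation']);print(s['tcp_pos'],s['orientation'],s['finger_gap'])
im=capture("wrist")[:,:,::-1];cv2.imwrite("pics/w1.png",im);cv2.imwrite("pics/w1b.png",cv2.resize(im,(800,600),interpolation=cv2.INTER_CUBIC))
E
```

```text
time: 1.3
tcp_pos: [0.4546, 0.1228, 0.2311]
orientation: [[0.296, 0.955, -0.001], [0.955, -0.296, -0.0], [-0.0, -0.0, -1.0]]
contact_force: [0.3, 0.5, -0.5]
finger_gap: 0.0516
gripper_force: 0.0
time: 2.1
tcp_pos: [0.5091, -0.0755, 0.2307]
orientation: [[0.293, 0.956, -0.001], [0.956, -0.293, 0.001], [0.001, -0.002, -1.0]]
contact_force: [-0.1, -0.5, -0.2]
finger_gap: 0.0522
gripper_force: 0.0
[ 0.5091 -0.0755  0.2307] [[ 0.2927  0.9562 -0.0014]
 [ 0.9562 -0.2927  0.001 ]
 [ 0.0005 -0.0017 -1.    ]] 0.05215213433716011
```

View pics/w1b.png

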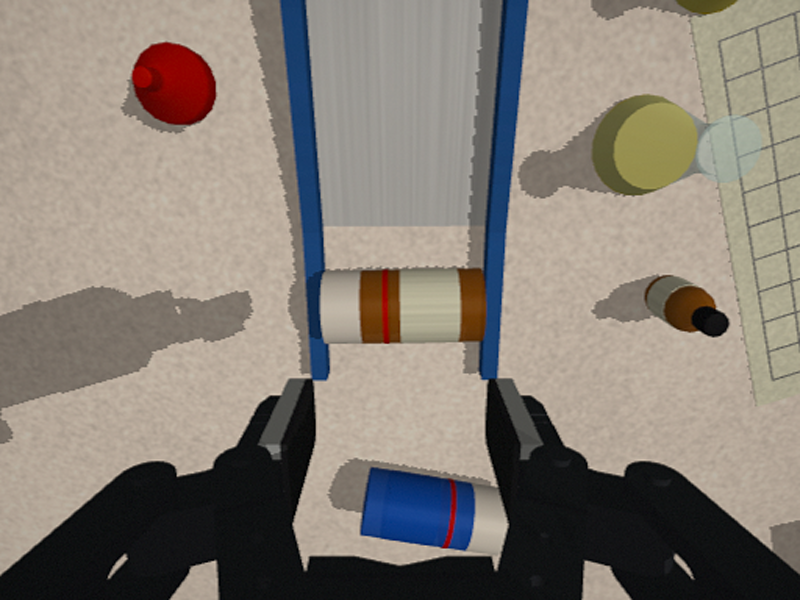

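The wrist view shows the amber bottle square in the channel, spanning (320..486, 268..343). The wall ends are at v≈379 (outer edges u=312 and 497), the ramp foot is at v≈227, and the blue look-alike is behind at (430,508). The gripper axes line up with the channel.

```bash
cat >> h.py <<'E'
def wproj(P,p,R):
    c=calibration("wrist");M=c['T_tool_cam'];q=(np.atleast_2d(P)-p)@R
    q=(q-M[:3,3])@M[:3,:3]@c['intrinsics'].T;return q[:,:2]/q[:,2:]
def W2R(t,P):
    d=np.asarray(P)[:2]-t[:2];c,s=np.cos(t[2]),np.sin(t[2]);return np.array([c*d[0]+s*d[1],-s*d[0]+c*d[1],P[2]])
E
python3 - <<'E'
from h import *
d=np.load("w1.npz");p,R=d['p'],d['R'];t0=np.load("t.npy")
P=np.array([[-215,71,18],[-215,59,18],[-215,-59,18],[-215,-71,18],[-100,0,0]])/1e3
u=.64*np.array([[312,380],[328,379],[481,379],[497,379],[400,227]])
u2=.64*np.array([[282,3],[526,3]]) # outer top wall edges near the image top
def edge(t):
    a=wproj(R2W(t,np.array([[-.1+.03,s*.071,.018+.03*np.tan(np.radians(10))] for s in(1,-1)]+[[.03,s*.071,.018+.13*np.tan(np.radians(10))] for s in(1,-1)])),p,R)
    e=[]
    for i in(0,1):
        k=(u2[i,1]-a[i,1])/(a[i+2,1]-a[i,1]);e.append(a[i,0]+k*(a[i+2,0]-a[i,0])-u2[i,0])
    return e
def f(t):
    r=wproj(R2W(t,P),p,R)-u;r[-1,0]=0;return np.r_[r.ravel(),edge(t)]
r=least_squares(f,t0,loss='soft_l1');t=r.x;print(t,np.degrees(t[2]));print(f(t))
np.save("t1.npy",t)
b=least_squares(lambda x:(wproj(R2W(t,[x[0],x[1],.026]),p,R)-.64*np.array([[403,306]])).ravel(),[-.15,0]);print("bottle R",b.x)
print("tcp R",W2R(t,p),"old frame",W2R(t0,p), "tool yaw",np.degrees(np.arctan2(R[1,0],R[0,0])))
print("target behind", R2W(t,[-.215,0,.02])-p, "dir",np.cos(t[2]),np.sin(t[2]))
E
```

```text
[0.5455 0.0358 1.2785] 73.2535721190862
[-0.4022 -0.0294 -0.5763  0.5742  0.5614  0.2162  0.4028  0.1798  0.
 -1.09   -1.3901  1.4189]
bottle R [-0.1533  0.001 ]
tcp R [-0.1171  0.0028  0.2307] old frame [-0.1157  0.002   0.2307] tool yaw 72.98212873829516
target behind [[-0.0256 -0.0946 -0.2107]] dir 0.28813656755836625 0.957589326609107
```

```bash
python3 -m creep '[-0.9,-3.2,0,0,0,0.1,150,-0.9,-3.2,0,0,0,0.1,150,-0.8,-3.1,0,0,0,0,150,0,0,-4,0,0,0,150,0,0,-4,0,0,0,150,0,0,-4,0,0,0,150,0,0,-4,0,0,0,150,0,0,-3,0,0,0,150,0,0,-1.9,0,0,0,150,0,0,-1,0,0,0,150,0,0,0,0,0,0,150,0,0,0,0,0,0,150]' && python3 - <<'E'
from h import *
import cv2
s=sense();t=np.load("t1.npy");print(W2R(t,s['tcp_pos']),s['orientation'],s['finger_gap'])
im=capture("wrist")[:,:,::-1];cv2.imwrite("pics/w2.png",im)
E
```

```text
time: 3.35
tcp_pos: [0.4843, -0.17, 0.0129]
orientation: [[0.287, 0.958, 0.001], [0.958, -0.287, -0.0], [-0.0, 0.001, -1.0]]
contact_force: [-0.9, -0.3, -0.1]
finger_gap: 0.0354
gripper_force: 0.0
[-0.2147 -0.0006  0.0129] [[ 0.2869  0.9579  0.0009]
 [ 0.9579 -0.2869 -0.0003]
 [-0.      0.001  -1.    ]] 0.03541150968512785
```

View pics/w2.png

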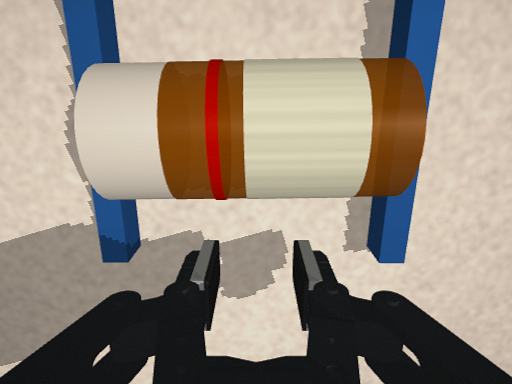

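The fingertips, at (205,245) and (308,245), stand between the walls, centred behind the bottle and clear of it. Now the slow push.

```bash
python3 -m creep '[0.144,0.479,0,0,0,0,150,0.144,0.479,0,0,0,0,150,0.144,0.479,0,0,0,0,150,0.086,0.287,0,0,0,0,150,0.086,0.287,0,0,0,0,150,0.086,0.287,0,0,0,0,150,0.086,0.287,0,0,0,0,150,0.086,0.287,0,0,0,0,150,0.086,0.287,0,0,0,0,150,0.086,0.287,0,0,0,0,150,0.086,0.287,0,0,0,0,150,0.086,0.287,0,0,0,0,150]' && python3 - <<'E'
from h import *
import cv2
s=sense();t=np.load("t1.npy");print(W2R(t,s['tcp_pos']),s['finger_gap'])
im=capture("wrist")[:,:,::-1];cv2.imwrite("pics/w3.png",im)
E
```

```text
time: 4.6
tcp_pos: [0.4957, -0.13, 0.0123]
orientation: [[0.288, 0.958, -0.0], [0.958, -0.288, 0.0], [-0.0, -0.0, -1.0]]
contact_force: [0.1, -0.2, 0.2]
finger_gap: 0.035
gripper_force: 0.1
[-0.1731 -0.0001  0.0123] 0.03500043947583177
```

View pics/w3.png

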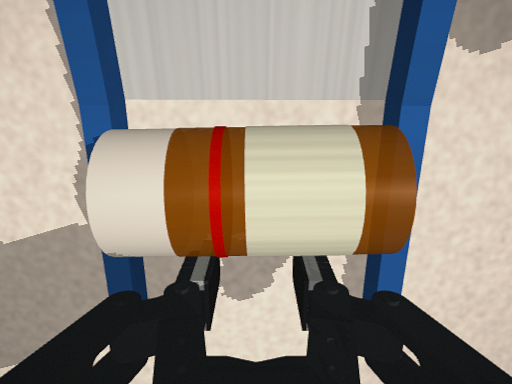

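The bottle is square, right at the fingertips (tips at (205,258)/(308,258)), with the ramp foot ahead at v≈99.

```bash
python3 -m creep '[0.086,0.287,0,0,0,0,150,0.086,0.287,0,0,0,0,150,0.086,0.287,0,0,0,0,150,0.086,0.287,0,0,0,0,150,0.086,0.287,0,0,0,0,150,0.086,0.287,0,0,0,0,150,0.086,0.287,0,0,0,0,150,0.086,0.287,0,0,0,0,150,0.086,0.287,0,0,0,0,150,0.086,0.287,0,0,0,0,150,0.086,0.287,0,0,0,0,150,0.086,0.287,0.05,0,0,0,150]' && python3 -m creep '[0.086,0.287,0.053,0,0,0,150,0.086,0.287,0.053,0,0,0,150,0.086,0.287,0.053,0,0,0,150,0.086,0.287,0.053,0,0,0,150,0.086,0.287,0.053,0,0,0,150,0.086,0.287,0.053,0,0,0,150,0.086,0.287,0.053,0,0,0,150,0.086,0.287,0.053,0,0,0,150,0.086,0.287,0.053,0,0,0,150,0.086,0.287,0.053,0,0,0,150,0.086,0.287,0.053,0,0,0,150,0.086,0.287,0.053,0,0,0,150]' && python3 - <<'E'
from h import *
import cv2
s=sense();t=np.load("t1.npy");print(W2R(t,s['tcp_pos']),s['finger_gap'])
im=capture("wrist")[:,:,::-1];cv2.imwrite("pics/w4.png",im)
E
```

```text
time: 5.85
tcp_pos: [0.5059, -0.0958, 0.0128]
orientation: [[0.287, 0.958, -0.0], [0.958, -0.287, -0.0], [-0.0, -0.0, -1.0]]
contact_force: [-0.6, -3.0, 0.4]
finger_gap: 0.0353
gripper_force: 0.9
time: 7.05
tcp_pos: [0.5164, -0.0611, 0.0192]
orientation: [[0.288, 0.958, -0.0], [0.958, -0.288, 0.0], [-0.0, -0.0, -1.0]]
contact_force: [-1.0, -1.0, 0.1]
finger_gap: 0.0349
gripper_force: 0.8
[-0.1012 -0.      0.0192] 0.03491920056840869
```

View pics/w4.png

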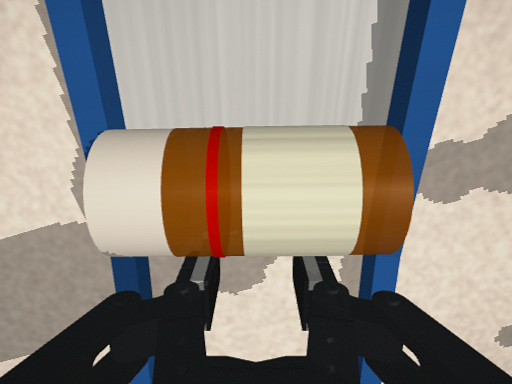

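The bottle is square and rolling up the ramp against both fingertips. I'll continue to just short of the crest.

```bash
for i in 1; do python3 -m creep '[0.086,0.287,0.036,0,0,0,150,0.086,0.287,0.036,0,0,0,150,0.086,0.287,0.036,0,0,0,150,0.086,0.287,0.036,0,0,0,150,0.086,0.287,0.036,0,0,0,150,0.086,0.287,0.036,0,0,0,150,0.086,0.287,0.036,0,0,0,150,0.086,0.287,0.036,0,0,0,150,0.086,0.287,0.036,0,0,0,150,0.086,0.287,0.036,0,0,0,150,0.086,0.287,0.036,0,0,0,150,0.086,0.287,0.036,0,0,0,150]'; done; python3 -m creep '[0.086,0.287,0.036,0,0,0,150,0.086,0.287,0.036,0,0,0,150,0.086,0.287,0.036,0,0,0,150,0.086,0.287,0.036,0,0,0,150,0.086,0.287,0.036,0,0,0,150,0.086,0.287,0.036,0,0,0,150,0.086,0.287,0.036,0,0,0,150,0.086,0.287,0.036,0,0,0,150,0.086,0.287,0.036,0,0,0,150,0.086,0.287,0.036,0,0,0,150,0.086,0.287,0.036,0,0,0,150,0.086,0.287,0.036,0,0,0,150]'
python3 -m creep '[0.086,0.287,0.036,0,0,0,150,0.086,0.287,0.036,0,0,0,150,0.086,0.287,0.036,0,0,0,150,0.086,0.287,0.036,0,0,0,150,0.086,0.287,0.036,0,0,0,150,0.086,0.287,0.036,0,0,0,150,0.086,0.287,0.036,0,0,0,150,0.086,0.287,0.036,0,0,0,150,0.086,0.287,0.036,0,0,0,150,0.086,0.287,0.036,0,0,0,150,0.086,0.287,0.036,0,0,0,150,0.086,0.287,0.036,0,0,0,150]'
python3 - <<'E'
from h import *
import cv2
s=sense();t=np.load("t1.npy");print(W2R(t,s['tcp_pos']),s['finger_gap'])
im=capture("wrist")[:,:,::-1];cv2.imwrite("pics/w5.png",im)
E
```

```text
time: 8.3
tcp_pos: [0.5267, -0.0267, 0.0235]
orientation: [[0.288, 0.958, -0.0], [0.958, -0.288, -0.0], [-0.0, -0.0, -1.0]]
contact_force: [-0.7, -1.9, 0.8]
finger_gap: 0.0352
gripper_force: 0.8
time: 9.5
tcp_pos: [0.537, 0.0078, 0.0279]
orientation: [[0.288, 0.958, -0.0], [0.958, -0.288, -0.0], [-0.0, -0.0, -1.0]]
contact_force: [0.1, -2.0, 1.7]
finger_gap: 0.0353
gripper_force: 0.8
time: 10.7
tcp_pos: [0.5473, 0.0422, 0.0322]
orientation: [[0.288, 0.958, -0.0], [0.958, -0.288, -0.0], [-0.0, -0.0, -1.0]]
contact_force: [-0.5, -2.6, 1.2]
finger_gap: 0.0352
gripper_force: 1.1
[0.0066 0.0001 0.0322] 0.03522613400731934
```

View pics/w5.png

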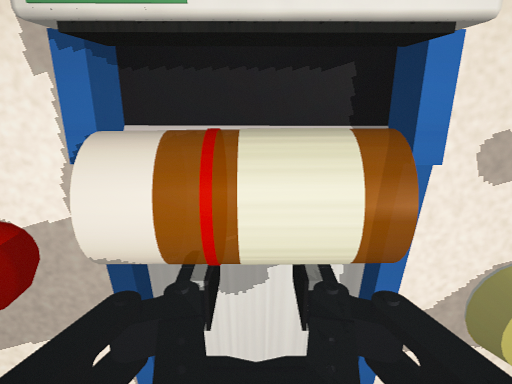

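The bottle is square just below the crest, with the cradle and housing face right ahead. Next is the slow push over the crest.

```bash
python3 -m creep '[0.058,0.192,0.02,0,0,0,150,0.058,0.192,0.02,0,0,0,150,0.058,0.192,0.02,0,0,0,150,0.058,0.192,0.02,0,0,0,150,0.058,0.192,0.02,0,0,0,150,0.058,0.192,0.02,0,0,0,150,0.058,0.192,0.02,0,0,0,150,0.058,0.192,0.02,0,0,0,150,0.058,0.192,0.02,0,0,0,150,0.058,0.192,0.02,0,0,0,150,0.058,0.192,0.02,0,0,0,150,0.058,0.192,0.02,0,0,0,150]'; python3 -m creep '[0.058,0.192,0,0,0,0,150,0.058,0.192,0,0,0,0,150,0.058,0.192,0,0,0,0,150]'
python3 - <<'E'
from h import *
import cv2
s=sense();t=np.load("t1.npy");p,R=s['tcp_pos'],s['orientation'];print(W2R(t,p),s['contact_force'])
cv2.imwrite("pics/w6.png",capture("wrist")[:,:,::-1])
for x,z in((.060,.0544),(.0765,.0514)):
    # rows of upper-silhouette: project circle
    a=np.linspace(0,2*np.pi,90);q=wproj(R2W(t,np.c_[x+.026*np.cos(a),0*a,z+.026*np.sin(a)]),p,R);print(x,q[:,1].min(),q[:,1].max())
im=cv2.imread("pics/w6.png")
print([tuple(im[v,205]) for v in range(90,280,10)])
E
```

```text
time: 11.95
tcp_pos: [0.5544, 0.0654, 0.0345]
orientation: [[0.288, 0.958, 0.0], [0.958, -0.288, 0.0], [0.0, 0.0, -1.0]]
contact_force: [0.1, 0.2, 0.1]
finger_gap: 0.0351
gripper_force: 0.0
time: 12.25
tcp_pos: [0.5561, 0.071, 0.0345]
orientation: [[0.288, 0.958, 0.0], [0.958, -0.288, 0.0], [0.0, 0.0, -1.0]]
contact_force: [0.2, 0.5, 0.4]
finger_gap: 0.035
gripper_force: 0.0
[0.0368 0.     0.0345] [0.215  0.4946 0.4373]
0.06 164.99629856678362 296.75940194266525
0.0765 121.53893630999995 254.63739866836258
[(np.uint8(202), np.uint8(214), np.uint8(220)), (np.uint8(203), np.uint8(217), np.uint8(221)), (np.uint8(207), np.uint8(218), np.uint8(222)), (np.uint8(170), np.uint8(180), np.uint8(186)), (np.uint8(28), np.uint8(31), np.uint8(32)), (np.uint8(0), np.uint8(7), np.uint8(174)), (np.uint8(0), np.uint8(4), np.uint8(181)), (np.uint8(0), np.uint8(7), np.uint8(189)), (np.uint8(0), np.uint8(13), np.uint8(195)), (np.uint8(6), np.uint8(13), np.uint8(200)), (np.uint8(0), np.uint8(18), np.uint8(200)), (np.uint8(0), np.uint8(12), np.uint8(196)), (np.uint8(0), np.uint8(2), np.uint8(192)), (np.uint8(0), np.uint8(2), np.uint8(188)), (np.uint8(0), np.uint8(7), np.uint8(183)), (np.uint8(0), np.uint8(4), np.uint8(174)), (np.uint8(12), np.uint8(58), np.uint8(102)), (np.uint8(98), np.uint8(104), np.uint8(103)), (np.uint8(102), np.uint8(107), np.uint8(107))]
```

```bash
python3 -m creep '[0.029,0.096,0,0,0,0,150,0.029,0.096,0,0,0,0,150,0.029,0.096,0,0,0,0,150,0,0,0,0,0,0,150]'; python3 - <<'E'
from h import *
import cv2
cv2.imwrite("pics/w7.png",capture("wrist")[:,:,::-1])
E
```

```text
time: 12.7
tcp_pos: [0.5569, 0.0737, 0.0345]
orientation: [[0.288, 0.958, 0.0], [0.958, -0.288, 0.0], [0.0, 0.0, -1.0]]
contact_force: [-0.6, 1.1, 0.0]
finger_gap: 0.0351
gripper_force: 0.0
```

View pics/w7.png

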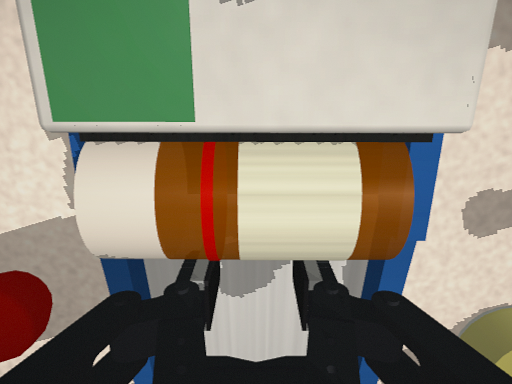

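The bottle lies in the cradle, square against the stop (edges level at v≈142 and 260 across its whole length). Now I back off, rise, and look at the button.

```bash
python3 -m creep '[-0.29,-0.96,0,0,0,0,150,-0.29,-0.96,0,0,0,0,150,0,0,2,0,0,0,150,0,0,4,0,0,0,150,0,0,4,0,0,0,150,0,0,4,0,0,0,150,0,0,3,0,0,0,255,0.8,2.7,0,0,0,0,255,0.8,2.7,0,0,0,0,255,0.8,2.7,0,0,0,0,255,0.8,2.4,0,0,0,0,255,0,0,0,0,0,0,255]' && python3 -m creep '[0,0,0,0,0,0,255,0,0,0,0,0,0,255]' >/dev/null; python3 - <<'E'
from h import *
import cv2
s=sense();t=np.load("t1.npy");p,R=s['tcp_pos'],s['orientation'];print(W2R(t,p),p,s['finger_gap'])
im=capture("wrist");cv2.imwrite("pics/w8.png",im[:,:,::-1])
h=cv2.cvtColor(im,cv2.COLOR_RGB2HSV)
m=cv2.inRange(h,(40,90,40),(90,255,255));n,l,st,c=cv2.connectedComponentsWithStats(m)
for i in range(1,n):
    if st[i,4]>80:
        q=[]
        for z in(.078,.086):
            b=least_squares(lambda x:(wproj([x[0],x[1],z],p,R)-c[i]).ravel(),p[:2]);q+=[b.x,W2R(t,[*b.x,z])]
        print(st[i],c[i],q)
# bottle check
m=cv2.inRange(h,(0,150,60),(20,255,255));ys,xs=np.where(m);print(xs.min(),xs.max(),ys.min(),ys.max())
E
```

```text
time: 13.95
tcp_pos: [0.5838, 0.1612, 0.2043]
orientation: [[0.286, 0.958, 0.001], [0.958, -0.286, 0.001], [0.001, 0.0, -1.0]]
contact_force: [-0.7, -0.2, 1.1]
finger_gap: 0.0003
gripper_force: 0.0
[ 0.1277 -0.      0.2042] [0.5823 0.1581 0.2042] 0.00021324420976565536
[ 239  124   36   36 1006] [256.1034 141.7237] [array([0.5927, 0.1924]), array([ 0.1636, -0.0001,  0.078 ]), array([0.5931, 0.1936]), array([ 0.1649, -0.0001,  0.086 ])]
[ 181  154   53   50 2531] [207.7013 178.324 ] [array([0.5446, 0.1746]), array([0.1327, 0.0408, 0.078 ]), array([0.5464, 0.1763]), array([0.1349, 0.0396, 0.086 ])]
106 312 210 311
```

```bash
python3 -m creep '[0.36,1.16,0,0,0,0,255,0.36,1.16,0,0,0,0,255,0.35,1.17,0,0,0,0,255,0,0,-3,0,0,0,255,0,0,-3,0,0,0,255,0,0,-3,0,0,0,255,0,0,-1,0,0,0,255,0,0,0,0,0,0,255]'; python3 -m creep '[0,0,-0.3,0,0,0,255,0,0,-0.3,0,0,0,255,0,0,-0.3,0,0,0,255,0,0,-0.3,0,0,0,255,0,0,-0.3,0,0,0,255,0,0,-0.1,0,0,0,255,0,0,0,0,0,0,255]'
```

```text
time: 15.0
tcp_pos: [0.5926, 0.1948, 0.1028]
orientation: [[0.287, 0.958, -0.004], [0.958, -0.287, -0.001], [-0.002, -0.003, -1.0]]
contact_force: [0.1, -0.2, 0.8]
finger_gap: 0.0003
gripper_force: 0.0
time: 15.7
tcp_pos: [0.5942, 0.1944, 0.0889]
orientation: [[0.288, 0.958, 0.001], [0.958, -0.288, 0.0], [0.001, 0.001, -1.0]]
contact_force: [0.5, 1.0, 2.9]
finger_gap: -0.0001
gripper_force: 1.6
```

```bash
python3 -m creep '[0,0,-0.1,0,0,0,255,0,0,-0.1,0,0,0,255,0,0,-0.1,0,0,0,255,0,0,0,0,0,0,255]'; python3 -m creep '[0,0,-0.1,0,0,0,255,0,0,-0.1,0,0,0,255,0,0,0,0,0,0,255]'
```

```text
time: 16.1
tcp_pos: [0.5942, 0.1944, 0.0861]
orientation: [[0.288, 0.958, 0.001], [0.958, -0.288, 0.0], [0.001, 0.001, -1.0]]
contact_force: [-0.2, 0.2, 6.2]
finger_gap: -0.0001
gripper_force: 3.0
time: 16.4
tcp_pos: [0.5943, 0.1944, 0.0859]
orientation: [[0.288, 0.958, 0.002], [0.958, -0.288, 0.0], [0.001, 0.002, -1.0]]
contact_force: [-2.9, -2.1, 16.5]
finger_gap: -0.0002
gripper_force: 8.0
```

The button has bottomed out: force rose to 16 N while z stayed put. I release it and retreat.

```bash
python3 -m creep '[0,0,0.5,0,0,0,255,0,0,1,0,0,0,255,0,0,2,0,0,0,255,0,0,4,0,0,0,255,0,0,4,0,0,0,255,-0.36,-1.16,1,0,0,0,255,-0.36,-1.16,0,0,0,0,255,-0.35,-1.17,0,0,0,0,255,0,0,0,0,0,0,255,0,0,0,0,0,0,255]'; python3 - <<'E'
from h import *
import cv2
s=sense();t=np.load("t1.npy");p,R=s['tcp_pos'],s['orientation'];print(p)
im=capture("wrist");cv2.imwrite("pics/w9.png",im[:,:,::-1]);h=cv2.cvtColor(im,cv2.COLOR_RGB2HSV)
m=cv2.inRange(h,(40,90,40),(90,255,255));n,l,st,c=cv2.connectedComponentsWithStats(m);print(st[1:],c[1:])
# red stripe and amber bands of bottle: location/extents in the reader frame
m=cv2.inRange(h,(0,150,60),(20,255,255));n,l,st,c=cv2.connectedComponentsWithStats(m)
for i in range(1,n):
    if st[i,4]>150:
        b=least_squares(lambda x:(wproj([x[0],x[1],.06],p,R)-c[i]).ravel(),p[:2]);print(st[i],W2R(t,[*b.x,.06]))
E
```

```text
time: 17.4
tcp_pos: [0.5818, 0.1587, 0.2067]
orientation: [[0.289, 0.957, -0.004], [0.957, -0.289, -0.0], [-0.001, -0.003, -1.0]]
contact_force: [0.5, 0.5, 0.1]
finger_gap: -0.0001
gripper_force: 0.0
[0.5818 0.1587 0.2067]
[[ 240  124   36   36  989]
 [ 183  154   52   49 2457]] [[257.3873 141.7796]
 [209.2971 177.7806]]
[ 222  209   29   43 1069] [0.0786 0.0214 0.06  ]
[294 209  20  44 770] [ 0.0762 -0.0448  0.06  ]
[ 108  259   45   52 1632] [0.0177 0.1295 0.06  ]
```

The button looks the same as before the press (36 px), so it is released. The bottle's bands sit level at x≈77 mm, so it is still seated and square. Handing in.

```bash
python3 -c "
from plant import *
print(close_job())"
```

```text
the job is handed in; nothing more can be done
None
```

The job is handed in: I pushed the bottle up into the cradle, where it lies square against the stop, then pressed the green start button fully down and let it go; the hand-in gave no verdict, so whether it passed is not confirmed.

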